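Load and close the bench filter press

TASK

Load the bench filter press from the drain rack: hang the white one-pip plate, the blue two-pip frame and the grey three-pip plate by their ears on the two side bars, in that order counted from the fixed head, sliding them along the bars under the clear splash guard. Then push the follower up so that the pack is fully closed against the head with no gaps, and let everything go. Leave the beaker, the bottles and the timer standing where they are.

Things in the scene. Friction and masses are not known exactly. Their poses are not given: they have to be found in the camera images.
- press: Grey bench filter press, fixed, 390 x 156 x 134 mm. Origin: centre of its underside; y runs along its two side bars, the fixed head is at the -y end (pressing face at y = -125 mm). Bars: round steel, 12 mm thick, axes at x = +-56 mm, tops at z = 88 mm. Base plate's top: z = 14 mm. Rear yoke: y = 150 to 164 mm, top z = 94 mm; the spindle behind the follower stays below z = 75 mm.
- head_face (a point): Middle of the head's pressing face, at the height of the bars' tops (press x = 0, y = -125, z = 88 mm); axes as the press.
- guard_edge (a point): Middle of the edge, towards the follower, of the underside of the clear splash guard (press x = 0, y = -75, z = 130 mm). The guard covers the last 50 mm before the head: top panel z = 130 to 134 mm, cheeks at x = +-76 mm, 4 mm thick, from z = 58 mm up. Plates can be lowered onto the bars only in the open bay between this edge and the follower, and slide under with 10 mm to spare.
- follower (a joint): Travel of the follower (grey sliding head with black push tab) in m: 0 is fully back, its face 200 mm from the head's face; grows towards the head. Starts between 0 and 0.04, moves against about 3 N of friction, stays where it is left. 0.146 when closed on the three plates; it could run on to 0.165 without them.
- follower_tab (a point): Centre of the top of the follower's push tab (black block, 44 mm along x, 22 mm along y, 21 mm high above the follower's body, top at z = 121 mm). The follower is 22 mm thick: its face and its back lie 11 mm either side of this point. Moves with the follower; axes as the press.
- filter_plate: White ribbed plate, one black pip on each ear; 18 mm thick, 0.12 to 0.2 kg. Origin: centre of its lower edge; y thickness, x width, z up. Body 92 x 78 mm; ears at z = 66 to 78 mm reach to x = +-66 mm and rest on the bars (a hung plate's origin is then at z = 22 mm). A tab, 44 mm wide, 18 mm thick, rises to z = 98 mm: grip it across the thickness or push it. Either way round is right.
- frame: Blue open frame with two white pips on each ear; same outer size, tab, ears and origin as the white plate, 0.12 to 0.2 kg.
- wash_plate: Grey ribbed plate with three yellow pips on each ear; same outer size, tab, ears and origin as the white plate, 0.12 to 0.2 kg.
- rack: White drain rack, 200 x 104 mm, with steel pins 45 mm high. Origin: centre of its underside. The three plates and frames stand upright in it, in any order, with their lower edges 10 mm above the worktop, at x = -70, 0 and +70 mm of the rack, their thickness along the rack's x axis.
- beaker: Clear beaker, 55 mm across, 68 mm high, under the outlet behind the press's head. Origin: centre of its underside.
- white_bottle: White bottle with white cap, 38 mm across, 75 mm high, in front of the press. Origin: centre of its underside.
- orange_bottle: White bottle with orange cap, 38 mm across, 75 mm high, beyond the rack's far end. Origin: centre of its underside.
- wash_bottle: White bottle with red cap, 68 mm across, 165 mm high, at the back. Origin: centre of its underside.
- bench_timer: Flat grey timer, 72 x 72 x 19 mm. Origin: centre of its underside.
Not all that is in view belongs to the job. Leave any green or turquoise look-alike of the white_bottle alone.

How it is judged:
At the end, for the whole second after the job is handed in: From the head: white plate, blue frame, grey plate, hung upright on both bars (height within 3 mm, tilt under 0.08 rad), each within 4 mm of its place in the closed pack; follower at 0.142 to 0.150 m; all at rest; bystanders upright and within 30 mm of their starts (y of filter_plate in the frame of press between -0.12 and -0.112 m and z of filter_plate in the frame of press between 0.019 and 0.025 m and x of filter_plate in the frame of press between -0.01 and 0.01 m and angle between each of filter_plate, frame, wash_plate's own z axis and vertical below 0.08 rad and linear speed of each of filter_plate, frame, wash_plate below 0.02 m/s and y of frame in the frame of press between -0.102 and -0.094 m and z of frame in the frame of press between 0.019 and 0.025 m and x of frame in the frame of press between -0.01 and 0.01 m and y of wash_plate in the frame of press between -0.084 and -0.076 m and z of wash_plate in the frame of press between 0.019 and 0.025 m and x of wash_plate in the frame of press between -0.01 and 0.01 m and value of joint follower between 0.142 and 0.15 m and distance of each of beaker, white_bottle, orange_bottle, wash_bottle, bench_timer from where it was at the start of the episode below 0.03 m and angle between each of beaker, white_bottle, orange_bottle, wash_bottle, bench_timer's own z axis and vertical below 0.3 rad); the robot touches nothing.
It fails at once if the beaker is knocked over or pushed away (distance of beaker from where it was at the start of the episode above 0.03 m or angle between beaker's own z axis and vertical above 0.3 rad).
It fails at once if the white-capped bottle is knocked over or pushed away (distance of white_bottle from where it was at the start of the episode above 0.03 m or angle between white_bottle's own z axis and vertical above 0.3 rad).
It fails at once if the orange-capped bottle is knocked over or pushed away (distance of orange_bottle from where it was at the start of the episode above 0.03 m or angle between orange_bottle's own z axis and vertical above 0.3 rad).
It fails at once if the wash bottle is knocked over or pushed away (distance of wash_bottle from where it was at the start of the episode above 0.03 m or angle between wash_bottle's own z axis and vertical above 0.3 rad).
It fails at once if the timer is knocked over or pushed away (distance of bench_timer from where it was at the start of the episode above 0.03 m or angle between bench_timer's own z axis and vertical above 0.3 rad).
It also fails if it takes over 72 s, if anything falls off the work surface, if the arm or the gripper's body presses on something with over 40 N, if the wrist force passes 120 N, or if a joint passes its speed limit or range.

ROBOT

A 6-joint arm with a two-finger parallel gripper is mounted at the origin on a cart in front of the work surface, level with it; the furniture and walls round the work are solid. World frame = base frame: x ahead of the robot, y to its left, z up, the work surface at z = 0. Lengths are in m, angles in rad, forces in N, time in s.
With the tool pointing down it reaches from about 0.275 to 0.75 m from the base axis. Payload 10.2 kg.
Tool frame: the origin (TCP) lies midway between the tips of the shut fingers; the grasp point (between the pads) lies 19 mm behind it; z points along the fingers, y is the line along which they close (so a half turn about z gives the same grasp; the last joint's range is limited). The gripper opens to 88 mm and grips with 3 to 60 N. Pads are 18 mm wide; open, the fingers measure 123 mm over their backs; the gripper's body (75 mm by 187 mm) begins 45 mm behind the grasp point.
Start: joints at [0.965, 0.313, 1.498, -0, 1.331, -0.223], TCP at [0.196, 0.487, 0.239] pointing down, gripper open.
Joint ranges: [-2.94, 2.94], [-0.97, 2.17], [0.19, 2.56], [-1.23, 4.37], [0.02, 3.11], [-2.88, 2.88]. Speed limits (rad/s): [2.39, 2.39, 3.01, 3.14, 3.14, 3.14].

INTERFACE

Orientations are given as a rotation vector (axis times angle).
In Python, from workcell import robot, cams gives the robot as it stands. The module is installed in compiled form; this text tells all that it offers.
- The arm moves only by the tool step_arm, never from a script. Its arguments are lists of equal length, an entry for each row: "offset": the shift along the tool's x, y, z normalised to -1 to 1, where 1 is 0.5 m, a list of three; "twist": the turn, a rotation vector about the tool's x, y, z normalised to -1 to 1, where 1 is 360 degrees, a list of three; "grip": the opening, from -1 (shut) to 1 (fully open). In form: {"offset": [[dx, dy, dz], ...], "twist": [[ax, ay, az], ...], "grip": [grip, ...]}. A call has 1 to 20 rows; each row shifts and turns the commanded pose from where the row before left it, along the tool's axes as they then stand; what a row does not reach is not made up. A row lasts 1/12 s, in which the tool goes at most 41.7 mm and 7.16 degrees, less where a joint would pass 70% of its speed; a pose out of reach is approached as far as the arm can. A call with a number of a shift or a turn outside -1 to 1 is refused whole. A call with a gripper value outside its range is refused whole. The fingers move at their own pace and stop on an object; "newtons" is the grip in N (left out, the last holds). Time passes only in rows, so rows that do not move let the fingers close. It gives the time, the measured TCP pose, the force, the opening and the grip force at its end, in the units of the state.
- robot.state(): the state, without advancing time (a new reading comes with each control period).
- cams.grab_frame(name): name is "side" or "top"; returns the picture (480x640x3 uint8, red, green, blue); there is no depth.
- cams.camera_info(name): a dict with "mtx" (3x3 intrinsics, pixels), "k1" (the pictures are not rectified: a ray, as slopes to the right and down, at radius r is drawn at 1 + k1 r^2 times it, then the intrinsics apply), "camera_from_world" (4x4, takes a point from world to camera coordinates). Camera axes: x right, y down, z forward; pixel columns grow to the right and rows downward; lengths in m; the calibration is good to about 2 mm. A picture is of the moment at which its call begins. camera_info takes no time and is no camera call.
- robot.close_job(): hands the job in; it is judged then, once.
The state is a dict: "time_s": time; "q": joint angles; "joint_vel": joint speeds; "effort": joint torques, N m; "ee_pos": TCP position; "ee_rot": TCP orientation; "ft_force": force on the tool from outside, world axes, zero at the start; "ft_torque": the same for the moment, N m; "opening": opening from 0.0 (shut) to 1.0 (fully open); "gripper_force": force on a finger pad.
Only numpy, scipy, OpenCV 4.12 (cv2) and the standard library are available. Lean on these libraries where they do the work, as an engineer would, in place of code of your own. Each camera call takes 0.05 s, during which the arm holds its last target. There are 200 camera calls.

## Working session

There is one attempt and no reset: what is moved stays moved. The work goes in short steps, Python scripts to look and compute and a tool call to move; the robot and the scene stay as the last step left them, time stands still between calls to the robot, and variables do not carry over. Pictures are saved under pics/ and viewed, at most 14 in all, crops included, and the job is handed in when it is done.

Besides the shell and the picture viewer there is one more tool, called after "Request:" as name(argument=value, ...) on one line, values as JSON. step_arm: Moves the arm, as the interface text tells. Scaled input: -1 to 1 covers 0.5 m each way for a shift and 360 degrees each way for a turn. Its arguments: {"type":"object","properties":{"offset":{"type":"array","items":{"type":"array","items":{"type":"number"}}},"twist":{"type":"array","items":{"type":"array","items":{"type":"number"}}},"grip":{"type":"array","items":{"type":"number"}},"newtons":{"type":"number"}},"required":["offset","twist","grip"]}

```bash
mkdir -p pics
cat > h.py <<'E'
import numpy as np, cv2
from workcell import robot, cams
def pix2ray(n,uv):
    i=cams.camera_info(n);K=np.array(i["mtx"]);T=np.array(i["camera_from_world"]);k=i["k1"]
    d=np.linalg.solve(K,np.array([uv[0],uv[1],1.]));s=d[:2];u=s.copy()
    for _ in range(30): u=s/(1+k*(u@u))
    R=T[:3,:3];return -R.T@T[:3,3], R.T@np.array([u[0],u[1],1.])
def onz(n,uv,z):
    c,d=pix2ray(n,uv);return c+d*(z-c[2])/d[2]
def proj(n,p):
    i=cams.camera_info(n);K=np.array(i["mtx"]);T=np.array(i["camera_from_world"]);k=i["k1"]
    q=T[:3,:3]@np.array(p)+T[:3,3];s=q[:2]/q[2];s=s*(1+k*(s@s));return (K@np.array([s[0],s[1],1]))[:2]
def grab(n,f):
    im=cams.grab_frame(n)[:,:,::-1].copy();cv2.imwrite(f"pics/{f}.png",im);return im
E
python3 - <<'E'
from h import *
np.set_printoptions(precision=3,suppress=True)
for n in("top","side"):
    grab(n,n+"0");i=cams.camera_info(n);print(n,i)
print(robot.state())
E
```

```text
top {'mtx': array([[622.629,   0.   , 330.534],
       [  0.   , 622.629, 233.466],
       [  0.   ,   0.   ,   1.   ]]), 'k1': -0.02130092029301933, 'camera_from_world': array([[-0.013, -1.   , -0.014, -0.005],
       [-0.995,  0.015, -0.098,  0.571],
       [ 0.098,  0.013, -0.995,  1.409],
       [ 0.   ,  0.   ,  0.   ,  1.   ]])}
side {'mtx': array([[606.409,   0.   , 310.773],
       [  0.   , 606.409, 247.062],
       [  0.   ,   0.   ,   1.   ]]), 'k1': 0.042612009508828576, 'camera_from_world': array([[-0.948, -0.319,  0.002,  0.517],
       [-0.14 ,  0.412, -0.9  ,  0.163],
       [ 0.287, -0.854, -0.435,  1.031],
       [ 0.   ,  0.   ,  0.   ,  1.   ]])}
{'time_s': 0.1, 'q': array([ 0.965,  0.313,  1.498, -0.   ,  1.331, -0.223]), 'joint_vel': array([ 0.   , -0.001, -0.002, -0.   , -0.001,  0.001]), 'effort': array([  0.002, -40.282, -25.264,   0.07 ,   0.034,  -0.   ]), 'ee_pos': array([0.196, 0.487, 0.238]), 'ee_rot': array([-0.598, -3.084,  0.002]), 'ft_force': array([0.836, 0.037, 0.851]), 'ft_torque': array([-0.013, -0.026,  0.013]), 'gripper_force': 0.0, 'opening': 0.9983231187567474}
```

View pics/top0.png

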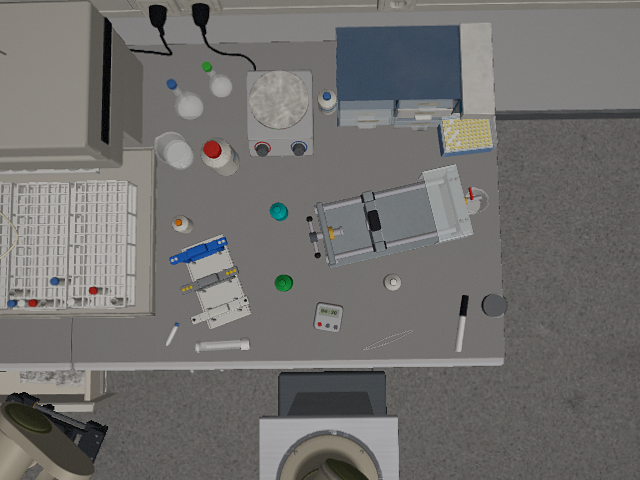

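View pics/side0.png

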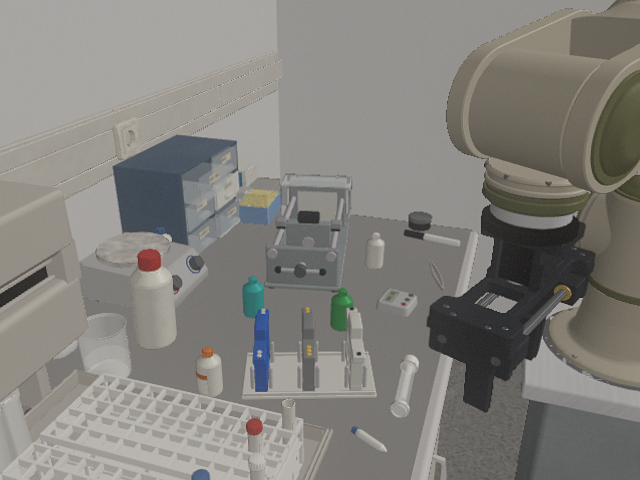

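The top view shows the rack at about (215,282), with the blue frame on its far side, grey in the middle and white nearest. The press runs from its yoke at (318,232) to its head at (455,200), with the follower tab at (375,220). I'll zoom in on both.

Run:
```python
from h import *
im=cv2.imread("pics/top0.png")
a=cv2.resize(im[225:335,160:260],None,fx=4,fy=4,interpolation=cv2.INTER_CUBIC)
b=cv2.resize(im[160:270,300:400],None,fx=4,fy=4,interpolation=cv2.INTER_CUBIC)
c=cv2.resize(im[160:270,390:490],None,fx=0.01,fy=0.01)
cv2.imwrite("pics/z0.png",np.hstack([a,b]))
hsv=cv2.cvtColor(im,cv2.COLOR_BGR2HSV)
# dark tab
m=((hsv[...,2]<60)).astype(np.uint8)
n,l,s,ce=cv2.connectedComponentsWithStats(m)
for k in range(1,n):
    if s[k,4]>30 and 300<ce[k][0]<480 and 160<ce[k][1]<270: print("dark",s[k],ce[k],onz("top",ce[k],.121),cv2.minAreaRect(np.argwhere(l==k)[:,::-1].astype(np.float32)))
m=cv2.inRange(hsv,(105,130,60),(125,255,255));m[:,:150]=0;m[:200]=0
n,l,s,ce=cv2.connectedComponentsWithStats(m)
for k in range(1,n):
    if s[k,4]>60: print("blue",s[k],ce[k],onz("top",ce[k],.09),cv2.minAreaRect(np.argwhere(l==k)[:,::-1].astype(np.float32)))
```

```text
dark [364 204  17  48 289] [372.35640138 222.50519031] [ 0.58456519 -0.10458856  0.121     ] ((373.9606628417969, 226.33277893066406), (48.04100036621094, 12.368124008178711), 76.75948333740234)
blue [169 237  58  28 621] [199.37520129 251.39452496] [0.52963436 0.27707202 0.09      ] ((198.34246826171875, 251.74656677246094), (13.108610153198242, 59.573951721191406), 69.44395446777344)
```

View pics/z0.png

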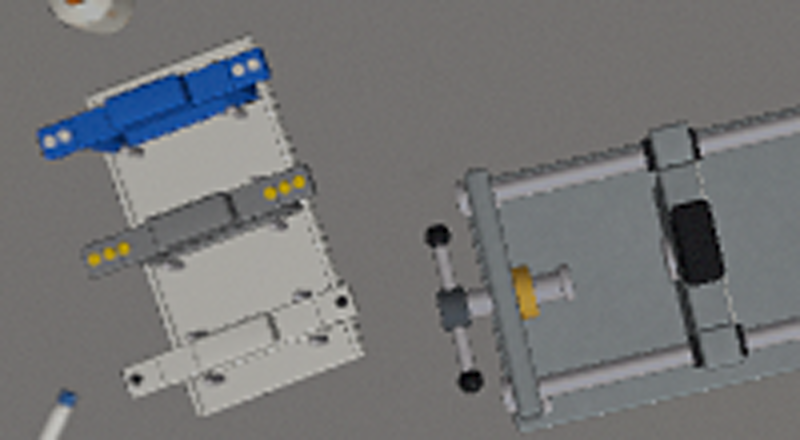

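Blow-up readings: pips sit at (56,138)/(245,68) on blue, (109,255)/(284,189) on grey and (136,379)/(342,300) on white. The follower tab centre is at (697,241) and the yoke runs from (478,173) to (530,422).

Run:
```python
from h import *
np.set_printoptions(precision=4,suppress=True)
im=cv2.imread("pics/top0.png");g=cv2.cvtColor(im,cv2.COLOR_BGR2GRAY).astype(float)
L=lambda X,Y:((X+.5)/4-.5+160,(Y+.5)/4-.5+225)
Rr=lambda X,Y:((X-400+.5)/4-.5+300,(Y+.5)/4-.5+160)
for n,a,b in(("blue",(56,138),(245,68)),("grey",(109,255),(284,189)),("white",(136,379),(342,300))):
    p=onz("top",L(*a),.088);q=onz("top",L(*b),.088);d=q-p
    print(n,(p+q)[:2]/2,"len",np.hypot(*d[:2]),"yaw ear dir",np.degrees(np.arctan2(d[1],d[0])))
print("tab",onz("top",Rr(697,241),.121))
for a in((478,173),(530,422),(490,171),(545,415)): print("yoke",onz("top",Rr(*a),.094))
# bars
for nm,u0,v0,sl,us in(("b1",325,206.7,-.229,list(range(328,358))+list(range(380,412))),("b2",336.25,257.5,-.213,list(range(342,368))+list(range(385,430)))):
    P=[]
    for u in us:
        v=v0+sl*(u-u0);r=np.arange(int(v)-6,int(v)+8);w=np.clip(g[r,u]-np.median(g[r,u])-8,0,None)
        if w.sum()>0:
            c=(w*r).sum()/w.sum()
            P.append(onz("top",(u,c),.084)[:2])
    P=np.array(P);vx,vy,x,y=cv2.fitLine(P.astype(np.float32),cv2.DIST_HUBER,0,.001,.001).ravel()
    print(nm,np.degrees(np.arctan2(vy,vx)),x,y,"std",np.std((P-[x,y])@[-vy,vx]),P[0],P[-1])
# yaw of head guard
a=cv2.resize(im[155:265,395:495],None,fx=5,fy=5,interpolation=cv2.INTER_CUBIC);cv2.imwrite("pics/z1.png",a)
```

```text
blue [0.5321 0.2823] len 0.11136616634007176 yaw ear dir -70.3935125800135
grey [0.466  0.2563] len 0.10281634554080774 yaw ear dir -70.08541324571752
white [0.4014 0.2326] len 0.12069293723016654 yaw ear dir -69.80204887039066
tab [ 0.5902 -0.108   0.121 ]
yoke [0.6332 0.0108 0.094 ]
yoke [ 0.495  -0.0161  0.094 ]
yoke [0.6342 0.0041 0.094 ]
yoke [ 0.4987 -0.0244  0.094 ]
b1 -77.795334 0.6411679 -0.086416714 std 0.00023288869280890817 [ 0.6245 -0.0086] [ 0.6648 -0.1943]
b2 -77.87913 0.5349528 -0.12623489 std 0.0016354319518576516 [ 0.5155 -0.0381] [ 0.5573 -0.2313]
```

View pics/z1.png

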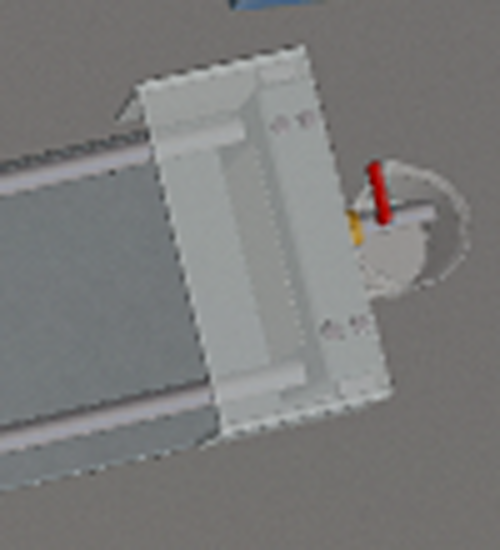

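The guard's free edge runs from (140,87) to (220,437) in this crop. Next is a planner helper that gives deltas in the tool's own axes.

```bash
cat >> h.py <<'E'
from scipy.spatial.transform import Rotation as Ro
np.set_printoptions(precision=4,suppress=True)
YH=np.array([-.2105,.9776]);XH=np.array([.9776,.2105]);X0=.5525;Y0=-.2823
def press(x,y): return (X0+x)*XH+(Y0+y)*YH
def plan(x,y,z,yaw):
    s=robot.state();R=Ro.from_rotvec(s["ee_rot"]).as_matrix();cur=np.degrees(np.arctan2(R[1,1],R[0,1]))
    a=np.radians(yaw);Rt=np.array([[-np.sin(a),np.cos(a),0],[np.cos(a),np.sin(a),0],[0,0,-1]]).T.T
    err=Ro.from_matrix(R.T@Rt).as_rotvec(degrees=True)
    d=np.array([x,y,z])-s["ee_pos"]
    print(f"t={s['time_s']:.2f} pos",s["ee_pos"],"yaw %.1f"%cur,"twist units total",err/360,"rows>=%.1f"%(np.linalg.norm(err)/7.16),
     "\n offset units total after turn",Rt.T@d/.5,"rows>=%.1f"%(np.linalg.norm(d)/.0417),"now-axes",R.T@d/.5,"f",s["ft_force"],"open",s["opening"],"gf",s["gripper_force"],"q6",s["q"][5])
E
python3 - <<'E'
from h import *
p=onz("top",(430.6,207),.134)[:2];print("guard",p@XH-X0,p@YH+.075)
p=onz("top",(374.3,220.2),.121)[:2];print("tab press",p@XH-X0,p@YH-Y0)
plan(.4014,.2326,.15,20)
E
```

```text
guard 0.00010225132023999883 -0.2785301934467523
tab press 0.0008907839490499558 0.05175926414549176
t=0.10 pos [0.196  0.4868 0.2382] yaw 68.1 twist units total [-0.0002  0.      0.1335] rows>=6.7 
 offset units total after turn [-0.6183  0.2121  0.1765] rows>=8.1 now-axes [-0.571  -0.3179  0.1767] f [0.836  0.0369 0.8508] open 0.9983231187567474 gf 0.0 q6 -0.2233580800580906
```

Request:
step_arm(offset=[[0, 0, 0], [0, 0, 0], [0, 0, 0], [0, 0, 0], [0, 0, 0], [0, 0, 0], [0, 0, 0], [-0.062, 0.021, 0.01], [-0.062, 0.021, 0.01], [-0.062, 0.021, 0.01], [-0.062, 0.021, 0.01], [-0.062, 0.021, 0.01], [-0.062, 0.021, 0.01], [-0.062, 0.021, 0.01], [-0.062, 0.021, 0.01], [-0.062, 0.021, 0.01], [-0.062, 0.021, 0.01], [0, 0, 0], [0, 0, 0]], twist=[[0, 0, 0.019], [0, 0, 0.019], [0, 0, 0.019], [0, 0, 0.019], [0, 0, 0.019], [0, 0, 0.019], [0, 0, 0.0195], [0, 0, 0], [0, 0, 0], [0, 0, 0], [0, 0, 0], [0, 0, 0], [0, 0, 0], [0, 0, 0], [0, 0, 0], [0, 0, 0], [0, 0, 0], [0, 0, 0], [0, 0, 0]], grip=[0, 0, 0, 0, 0, 0, 0, 0, 0, 0, 0, 0, 0, 0, 0, 0, 0, 0, 0], newtons=30)

```text
time_s: 1.68
ee_pos: [0.4012, 0.2307, 0.1883]
ee_rot: [-1.805, -2.57, 0.001]
ft_force: [0.0, 1.0, -0.8]
opening: 0.5
gripper_force: 0.0
```

```bash
sed -i 's/Y0=-.2823/Y0=-.2803/' h.py
python3 - <<'E'
from h import *
plan(.4014,.2326,.079,20)
E
```

```text
t=1.68 pos [0.4012 0.2307 0.1883] yaw 19.8 twist units total [-0.0002 -0.     -0.0004] rows>=0.0 
 offset units total after turn [0.0035 0.0016 0.2185] rows>=2.6 now-axes [0.0035 0.0019 0.2185] f [ 0.0208  1.0171 -0.8083] open 0.49967743225360456 gf 0.0 q6 -0.07877306970303959
```

Request:
step_arm(offset=[[0.0035, 0.0015, 0.05], [0, 0, 0.05], [0, 0, 0.05], [0, 0, 0.04], [0, 0, 0.03], [0, 0, 0], [0, 0, 0], [0, 0, 0], [0, 0, 0], [0, 0, 0], [0, 0, 0]], twist=[[0, 0, 0], [0, 0, 0], [0, 0, 0], [0, 0, 0], [0, 0, 0], [0, 0, 0], [0, 0, 0], [0, 0, 0], [0, 0, 0], [0, 0, 0], [0, 0, 0]], grip=[0, 0, 0, 0, 0, 0, -1, -1, -1, -1, -1], newtons=30)

```text
time_s: 2.6
ee_pos: [0.4014, 0.2338, 0.0795]
ee_rot: [1.801, 2.573, 0.002]
ft_force: [-0.2, -0.1, 3.6]
opening: 0.207
gripper_force: 29.8
```

Run:
```python
from h import *
p=press(0,-.035);print(p);plan(p[0],p[1],.22,102.15)
grab("side","s1");grab("top","t1")
```

```text
[ 0.6065 -0.1919]
t=2.60 pos [0.4014 0.2338 0.0795] yaw 20.0 twist units total [ 0.0002  0.0002 -0.2282] rows>=11.5 
 offset units total after turn [-0.2219 -0.9187 -0.2809] rows>=11.8 now-axes [-0.9404  0.0947 -0.2807] f [-0.1832 -0.1305  3.6396] open 0.2065952297149349 gf 29.78868428617716 q6 -0.07502985429227615
```

Request:
step_arm(offset=[[0, 0, -0.047], [0, 0, -0.047], [0, 0, -0.047], [0, 0, -0.047], [0, 0, -0.047], [0, 0, -0.046], [0, 0, 0], [0, 0, 0], [0, 0, 0], [0, 0, 0], [0, 0, 0], [0, 0, 0], [0, 0, 0], [0, 0, 0], [0, 0, 0], [0, 0, 0]], twist=[[0, 0, 0], [0, 0, 0], [0, 0, -0.01], [0, 0, -0.018], [0, 0, -0.018], [0, 0, -0.018], [0, 0, -0.018], [0, 0, -0.018], [0, 0, -0.018], [0, 0, -0.018], [0, 0, -0.018], [0, 0, -0.018], [0, 0, -0.018], [0, 0, -0.018], [0, 0, -0.018], [0, 0, -0.02]], grip=[-1, -1, -1, -1, -1, -1, -1, -1, -1, -1, -1, -1, -1, -1, -1, -1], newtons=30)

```text
time_s: 4.03
ee_pos: [0.4007, 0.2334, 0.2191]
ee_rot: [0.514, -3.099, 0.0]
ft_force: [-0.4, -0.1, -1.6]
opening: 0.206
gripper_force: 29.8
```

Request:
step_arm(offset=[[-0.008, -0.032, 0], [-0.015, -0.061, 0], [-0.015, -0.061, 0], [-0.015, -0.061, 0], [-0.015, -0.061, 0], [-0.015, -0.061, 0], [-0.015, -0.061, 0], [-0.015, -0.061, 0], [-0.015, -0.061, 0], [-0.015, -0.061, 0], [-0.015, -0.061, 0], [-0.015, -0.061, 0], [-0.015, -0.061, 0], [-0.015, -0.061, 0], [-0.015, -0.061, 0], [-0.008, -0.032, 0], [0, 0, 0], [0, 0, 0]], twist=[[0, 0, 0], [0, 0, 0], [0, 0, 0], [0, 0, 0], [0, 0, 0], [0, 0, 0], [0, 0, 0], [0, 0, 0], [0, 0, 0], [0, 0, 0], [0, 0, 0], [0, 0, 0], [0, 0, 0], [0, 0, 0], [0, 0, 0], [0, 0, 0], [0, 0, 0], [0, 0, 0]], grip=[-1, -1, -1, -1, -1, -1, -1, -1, -1, -1, -1, -1, -1, -1, -1, -1, -1, -1])

```text
time_s: 5.53
ee_pos: [0.6537, -0.1661, 0.2183]
ee_rot: [0.504, -3.1, -0.002]
ft_force: [-0.7, 0.4, -2.3]
opening: 0.199
gripper_force: 29.8
```

Run:
```python
from h import *
p=press(0,-.035);plan(p[0],p[1],.095,102.15)
print(robot.state()["q"])
s=grab("side","s2");t=grab("top","t2")
a=cv2.resize(s[150:350,220:400],(400,444));b=cv2.resize(t[130:290,300:444],(400,444));cv2.imwrite("pics/z2.png",np.hstack([a,b]))
```

```text
t=5.53 pos [ 0.6537 -0.1661  0.2183] yaw 108.5 twist units total [ 0.0002 -0.0002  0.0176] rows>=0.9 
 offset units total after turn [ 0.1032 -0.0307  0.2466] rows>=3.2 now-axes [ 0.1057 -0.0195  0.2467] f [-0.6823  0.4482 -2.292 ] open 0.19909587001606138 gf 29.82215601950884 q6 -2.315330642249406
[-0.4221  0.6718  0.9994  0.0001  1.4719 -2.3153]
```

View pics/z2.png

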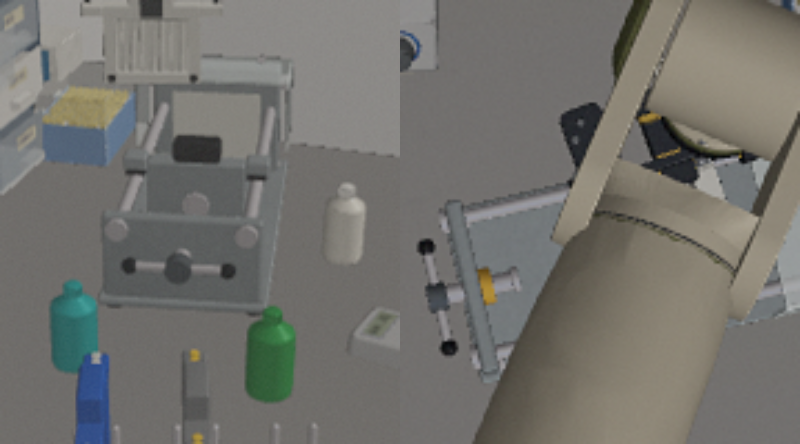

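The side view shows the white plate upright in the gripper, with its lower corners at about (108,77) and (198,80) in the crop. The tool is turned 6° too far, so I'll correct that and the position.

Request:
step_arm(offset=[[0, 0, 0], [0.05, -0.015, 0], [0.053, -0.0155, 0], [0, 0, 0], [0, 0, 0]], twist=[[0, 0, 0.0176], [0, 0, 0], [0, 0, 0], [0, 0, 0], [0, 0, 0]], grip=[-1, -1, -1, -1, -1])

```text
time_s: 6.05
ee_pos: [0.6061, -0.191, 0.2201]
ee_rot: [-0.333, 3.123, -0.0]
ft_force: [-0.1, 0.5, -1.1]
opening: 0.2
gripper_force: 29.8
```

Run:
```python
from h import *
p=press(0,-.035);plan(p[0],p[1],.12,102.15)
s=grab("side","s3")
a=cv2.resize(s[130:290,220:400],None,fx=4,fy=4,interpolation=cv2.INTER_CUBIC);
cv2.imwrite("pics/z3.png",a[:600])
# expected plate corners: bottom corners and ear ends, given tcp
P=robot.state()["ee_pos"]; 
for x,z in((-.046,-.0695),(.046,-.0695),(-.066,-.0035),(.066,-.0035)):
    q=P[:2]+x*XH+.009*YH; print((proj("side",(*q,P[2]+z))-[220,130])*4+1.5)
```

```text
t=6.05 pos [ 0.6061 -0.191   0.2201] yaw 102.2 twist units total [-0.      0.0001  0.0001] rows>=0.0 
 offset units total after turn [-0.0004 -0.0019  0.2003] rows>=2.4 now-axes [-0.0003 -0.0019  0.2003] f [-0.1235  0.543  -1.0751] open 0.19963419660537743 gf 29.822555109858513 q6 -2.2727605763770535
[454.9881 225.0823]
[283.5179 218.1249]
[495.808  106.2637]
[244.0475  97.3019]
```

View pics/z3.png

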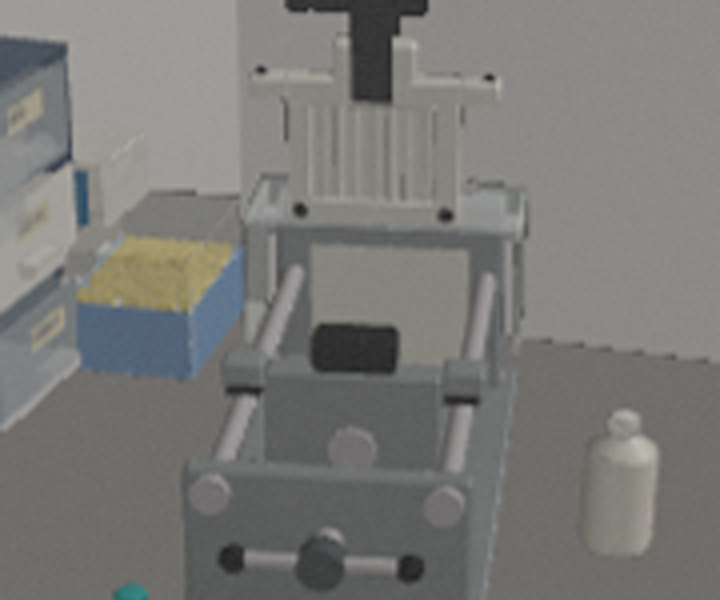

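The plate hangs level and the finger (351–398, centre 374) sits in the middle of the tab (334–416, centre 375). Next I'll check the press position in this view: yoke bar ends at (209,495) and (445,507), follower tab top around x 313–398.

Run:
```python
from h import *
pr=lambda x,y,z:(proj("side",(*press(x,y),z))-[220,130])*4+1.5
print("bar ends",pr(.056,.164,.082),pr(-.056,.164,.082))
print("tab back top",pr(.022,.0625+0,.121),pr(-.022,.0625,.121))
print("guard top edge",pr(.078,-.075,.134),pr(-.078,-.075,.134))
P=robot.state()["ee_pos"];print("finger",(proj("side",P)-[220,130])*4+1.5)
```

```text
bar ends [209.4487 486.7485] [442.8587 498.8795]
tab back top [307.6129 333.527 ] [393.8875 337.4428]
guard top edge [240.8633 213.3023] [520.5477 224.6029]
finger [371.193   90.2283]
```

Request:
step_arm(offset=[[0, -0.002, 0.04], [0, 0, 0.04], [0, 0, 0.04], [0, 0, 0.04], [0, 0, 0.035], [0, 0, 0.025], [0, 0, 0.02], [0, 0, 0], [0, 0, 0.008], [0, 0, 0.008], [0, 0, 0], [0, 0, 0]], twist=[[0, 0, 0], [0, 0, 0], [0, 0, 0], [0, 0, 0], [0, 0, 0], [0, 0, 0], [0, 0, 0], [0, 0, 0], [0, 0, 0], [0, 0, 0], [0, 0, 0], [0, 0, 0]], grip=[-1, -1, -1, -1, -1, -1, -1, -1, -1, -1, -1, -1])

```text
time_s: 7.1
ee_pos: [0.6073, -0.1925, 0.0917]
ee_rot: [-0.334, 3.123, -0.001]
ft_force: [0.0, -0.8, -2.3]
opening: 0.201
gripper_force: 29.8
```

Run:
```python
from h import *
p=press(0,-.035);plan(p[0],p[1],.0915,102.15)
s=grab("side","s4")
cv2.imwrite("pics/z4.png",cv2.resize(s[130:280,220:400],None,fx=4,fy=4,interpolation=cv2.INTER_CUBIC))
```

```text
t=7.10 pos [ 0.6073 -0.1925  0.0917] yaw 102.2 twist units total [-0.0001  0.0001  0.0001] rows>=0.0 
 offset units total after turn [0.0013 0.0015 0.0005] rows>=0.0 now-axes [0.0013 0.0015 0.0005] f [ 0.0311 -0.8347 -2.3131] open 0.20066500588533273 gf 29.82265066355467 q6 -2.27434388405195
```

View pics/z4.png

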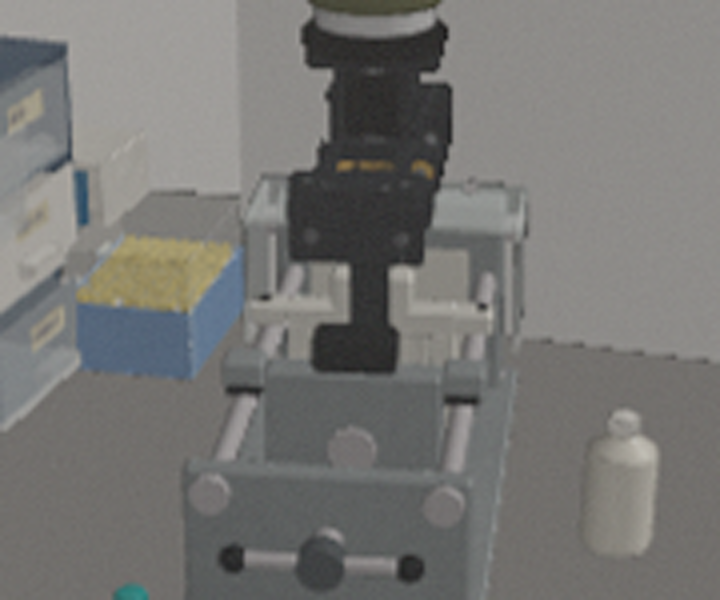

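The ears (250–492) lie symmetrically over both bars, though the force shows the plate is still hanging from the gripper. I'll lower it the last millimetre or two.

Request:
step_arm(offset=[[0, 0, 0.003], [0, 0, 0.002], [0, 0, 0]], twist=[[0, 0, 0], [0, 0, 0], [0, 0, 0]], grip=[-1, -1, -1])

```text
time_s: 7.4
ee_pos: [0.6073, -0.1926, 0.0913]
ee_rot: [-0.334, 3.122, -0.002]
ft_force: [-6.0, 2.6, 15.6]
opening: 0.202
gripper_force: 29.8
```

Request:
step_arm(offset=[[0, 0, -0.003], [0, 0, 0], [0, 0, 0], [0, 0, -0.03], [0, 0, -0.05], [0, 0.035, -0.01], [0, 0.035, 0], [0, 0, 0], [0, 0, 0], [0, 0, 0]], twist=[[0, 0, 0], [0, 0, 0], [0, 0, 0], [0, 0, 0], [0, 0, 0], [0, 0, 0], [0, 0, 0], [0, 0, 0], [0, 0, 0], [0, 0, 0]], grip=[-1, -0.32, -0.32, -0.32, -0.32, -1, -1, -1, -1, -1])

```text
time_s: 8.23
ee_pos: [0.5997, -0.1589, 0.1349]
ee_rot: [0.333, -3.124, 0.0]
ft_force: [-0.3, -0.0, -0.1]
opening: 0.008
gripper_force: 0.0
```

Run:
```python
from h import *
p=press(0,0);plan(p[0],p[1],.082,102.15)
p=press(0,-.0475);plan(p[0],p[1],.082,102.15)
```

```text
t=8.23 pos [ 0.5997 -0.1589  0.1349] yaw 102.2 twist units total [-0.     -0.      0.0001] rows>=0.0 
 offset units total after turn [0.0007 0.0025 0.1058] rows>=1.3 now-axes [0.0006 0.0025 0.1058] f [-0.2993 -0.0082 -0.1387] open 0.0084499055854816 gf 0.0 q6 -2.230868469533718
t=8.23 pos [ 0.5997 -0.1589  0.1349] yaw 102.2 twist units total [-0.     -0.      0.0001] rows>=0.0 
 offset units total after turn [ 0.0007 -0.0925  0.1058] rows>=1.7 now-axes [ 0.0007 -0.0925  0.1058] f [-0.2993 -0.0082 -0.1387] open 0.0084499055854816 gf 0.0 q6 -2.230868469533718
```

Request:
step_arm(offset=[[0, 0.0025, 0.04], [0, 0, 0.04], [0, 0, 0.026], [0, 0, 0], [0, -0.01, 0], [0, -0.01, 0], [0, -0.01, 0], [0, -0.01, 0], [0, -0.01, 0], [0, -0.01, 0], [0, -0.01, 0], [0, -0.01, 0], [0, -0.01, 0], [0, -0.005, 0], [0, 0, 0]], twist=[[0, 0, 0], [0, 0, 0], [0, 0, 0], [0, 0, 0], [0, 0, 0], [0, 0, 0], [0, 0, 0], [0, 0, 0], [0, 0, 0], [0, 0, 0], [0, 0, 0], [0, 0, 0], [0, 0, 0], [0, 0, 0], [0, 0, 0]], grip=[-1, -1, -1, -1, -1, -1, -1, -1, -1, -1, -1, -1, -1, -1, -1])

```text
time_s: 9.48
ee_pos: [0.6095, -0.2043, 0.0821]
ee_rot: [-0.333, 3.124, -0.001]
ft_force: [0.7, -0.1, 0.2]
opening: 0.005
gripper_force: 0.2
```

Request:
step_arm(offset=[[0, 0.02, 0], [0, 0.02, -0.01], [0, 0, -0.06], [0, 0, -0.06], [0, 0, -0.06], [0, 0, -0.03], [0, 0, 0]], twist=[[0, 0, 0], [0, 0, 0], [0, 0, 0], [0, 0, 0], [0, 0, 0], [0, 0, 0], [0, 0, 0]], grip=[-1, -1, -1, -1, -1, -1, 0])

```text
time_s: 10.07
ee_pos: [0.6062, -0.1834, 0.1965]
ee_rot: [-0.335, 3.118, -0.006]
ft_force: [0.6, 0.6, 0.6]
opening: 0.058
gripper_force: 0.0
```

Run:
```python
from h import *
s=grab("side","s5");a=cv2.resize(s[130:255,220:400],None,fx=4,fy=4,interpolation=cv2.INTER_CUBIC)
cv2.imwrite("pics/z5.png",a)
plan(.5321,.2823,.20,20)
plan(.5321,.2823,.20,20)
```

```text
t=10.12 pos [ 0.6055 -0.1832  0.1938] yaw 102.2 twist units total [-0.      0.0005  0.2284] rows>=11.5 
 offset units total after turn [ 0.9251  0.1805 -0.0124] rows>=11.3 now-axes [-0.0539  0.9409 -0.0142] f [ 0.7529 -0.0685 -0.7732] open 0.10087955080902881 gf 0.0 q6 -2.2630697033147285
t=10.12 pos [ 0.6055 -0.1832  0.1938] yaw 102.2 twist units total [-0.      0.0005  0.2284] rows>=11.5 
 offset units total after turn [ 0.9251  0.1805 -0.0124] rows>=11.3 now-axes [-0.0539  0.9409 -0.0142] f [ 0.7529 -0.0685 -0.7732] open 0.10087955080902881 gf 0.0 q6 -2.2630697033147285
```

View pics/z5.png

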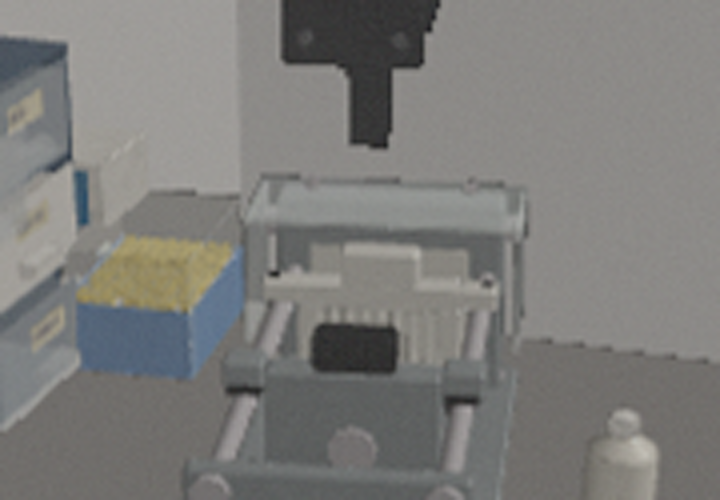

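The white plate hangs upright and level at the guard's edge (ears 264–498, tab 345–420). Next is the blue frame.

Request:
step_arm(offset=[[0, 0, -0.012], [0, 0, 0], [0, 0, 0], [0, 0, 0], [0, 0, 0], [0, 0, 0], [0, 0, 0], [0, 0, 0], [0, 0, 0], [0, 0, 0], [0, 0, 0], [0, 0, 0]], twist=[[0, 0, 0.019], [0, 0, 0.019], [0, 0, 0.019], [0, 0, 0.019], [0, 0, 0.019], [0, 0, 0.019], [0, 0, 0.019], [0, 0, 0.019], [0, 0, 0.019], [0, 0, 0.019], [0, 0, 0.019], [0, 0, 0.019]], grip=[0, 0, 0, 0, 0, 0, 0, 0, 0, 0, 0, 0])

```text
time_s: 11.12
ee_pos: [0.6045, -0.1831, 0.1962]
ee_rot: [-1.805, -2.568, 0.001]
ft_force: [0.7, 0.2, -0.3]
opening: 0.498
gripper_force: 0.0
```

Request:
step_arm(offset=[[0.035, 0.007, 0], [0.066, 0.013, 0], [0.066, 0.013, 0], [0.066, 0.013, 0], [0.066, 0.013, 0], [0.066, 0.013, 0], [0.066, 0.013, 0], [0.066, 0.013, 0], [0.066, 0.013, 0], [0.066, 0.013, 0], [0.066, 0.013, 0], [0.066, 0.013, 0], [0.066, 0.013, 0], [0.066, 0.013, 0], [0.032, 0.006, 0], [0, 0, 0], [0, 0, 0]], twist=[[0, 0, 0], [0, 0, 0], [0, 0, 0], [0, 0, 0], [0, 0, 0], [0, 0, 0], [0, 0, 0], [0, 0, 0], [0, 0, 0], [0, 0, 0], [0, 0, 0], [0, 0, 0], [0, 0, 0], [0, 0, 0], [0, 0, 0], [0, 0, 0], [0, 0, 0]], grip=[0, 0, 0, 0, 0, 0, 0, 0, 0, 0, 0, 0, 0, 0, 0, 0, 0])

```text
time_s: 12.53
ee_pos: [0.5306, 0.282, 0.1967]
ee_rot: [-1.796, -2.576, 0.003]
ft_force: [0.2, -1.1, -0.1]
opening: 0.499
gripper_force: 0.0
```

Run:
```python
from h import *
plan(.5321,.2823,.0795,20)
```

```text
t=12.53 pos [0.5306 0.282  0.1967] yaw 20.2 twist units total [-0.0004  0.      0.0006] rows>=0.0 
 offset units total after turn [-0.0004  0.003   0.2344] rows>=2.8 now-axes [-0.0004  0.0036  0.2344] f [ 0.1826 -1.119  -0.1452] open 0.4993257954753687 gf 0.0 q6 -0.05886422088407997
```

Request:
step_arm(offset=[[0, 0.003, 0.05], [0, 0, 0.06], [0, 0, 0.05], [0, 0, 0.04], [0, 0, 0.034], [0, 0, 0], [0, 0, 0], [0, 0, 0], [0, 0, 0], [0, 0, 0], [0, 0, 0]], twist=[[0, 0, 0.0006], [0, 0, 0], [0, 0, 0], [0, 0, 0], [0, 0, 0], [0, 0, 0], [0, 0, 0], [0, 0, 0], [0, 0, 0], [0, 0, 0], [0, 0, 0]], grip=[0, 0, 0, 0, 0, 0, -1, -1, -1, -1, -1])

```text
time_s: 13.45
ee_pos: [0.5334, 0.2821, 0.0822]
ee_rot: [1.804, 2.571, 0.002]
ft_force: [-0.6, -1.6, 2.8]
opening: 0.2
gripper_force: 29.7
```

Request:
step_arm(offset=[[0, 0, -0.047], [0, 0, -0.047], [0, 0, -0.047], [0, 0, -0.047], [0, 0, -0.047], [0, 0, -0.046], [0, 0, 0], [0, 0, 0], [0, 0, 0], [0, 0, 0], [0, 0, 0], [0, 0, 0], [0, 0, 0], [0, 0, 0], [0, 0, 0], [0, 0, 0]], twist=[[0, 0, 0], [0, 0, 0], [0, 0, 0], [0, 0, -0.01], [0, 0, -0.018], [0, 0, -0.018], [0, 0, -0.018], [0, 0, -0.018], [0, 0, -0.018], [0, 0, -0.018], [0, 0, -0.018], [0, 0, -0.018], [0, 0, -0.018], [0, 0, -0.018], [0, 0, -0.018], [0, 0, -0.02]], grip=[-1, -1, -1, -1, -1, -1, -1, -1, -1, -1, -1, -1, -1, -1, -1, -1])

```text
time_s: 14.78
ee_pos: [0.5329, 0.2821, 0.2218]
ee_rot: [0.335, -3.124, 0.0]
ft_force: [-0.8, 0.3, -1.3]
opening: 0.203
gripper_force: 29.7
```

Run:
```python
from h import *
p=press(0,-.025);plan(p[0],p[1],.22,102.15)
```

```text
t=14.78 pos [0.5329 0.2821 0.2218] yaw 102.3 twist units total [-0.     -0.      0.0003] rows>=0.0 
 offset units total after turn [ 0.0556 -0.9378  0.0036] rows>=11.3 now-axes [ 0.0574 -0.9377  0.0036] f [-0.7635  0.3261 -1.2685] open 0.20326734841891117 gf 29.71230739960447 q6 -1.4919812278931648
```

Request:
step_arm(offset=[[0.002, -0.03, 0], [0.004, -0.067, 0], [0.004, -0.067, 0], [0.004, -0.067, 0], [0.004, -0.067, 0], [0.004, -0.067, 0], [0.004, -0.067, 0], [0.004, -0.067, 0], [0.004, -0.067, 0], [0.004, -0.067, 0], [0.004, -0.067, 0], [0.004, -0.067, 0], [0.004, -0.067, 0], [0.004, -0.067, 0], [0.0015, -0.037, 0.0035], [0, 0, 0], [0, 0, 0]], twist=[[0, 0, 0.0003], [0, 0, 0], [0, 0, 0], [0, 0, 0], [0, 0, 0], [0, 0, 0], [0, 0, 0], [0, 0, 0], [0, 0, 0], [0, 0, 0], [0, 0, 0], [0, 0, 0], [0, 0, 0], [0, 0, 0], [0, 0, 0], [0, 0, 0], [0, 0, 0]], grip=[-1, -1, -1, -1, -1, -1, -1, -1, -1, -1, -1, -1, -1, -1, -1, -1, -1])

```text
time_s: 16.2
ee_pos: [0.6018, -0.1829, 0.2196]
ee_rot: [0.322, -3.124, -0.001]
ft_force: [-0.8, 0.4, -1.3]
opening: 0.203
gripper_force: 29.7
```

Run:
```python
from h import *
p=press(0,-.025);plan(p[0],p[1],.094,102.15)
s=grab("side","s6");cv2.imwrite("pics/z6.png",cv2.resize(s[130:255,220:400],None,fx=4,fy=4,interpolation=cv2.INTER_CUBIC))
P=robot.state()["ee_pos"]
for x in(-.066,.066): print((proj("side",(*(P[:2]+x*XH+.009*YH),P[2]+.003))-[220,130])*4+1.5)
```

```text
t=16.20 pos [ 0.6018 -0.1829  0.2196] yaw 101.8 twist units total [ 0.0001 -0.0001 -0.0011] rows>=0.1 
 offset units total after turn [-0.0054  0.0004  0.2512] rows>=3.0 now-axes [-0.0055  0.0002  0.2512] f [-0.7681  0.3922 -1.2702] open 0.20252015365118575 gf 29.713116218335927 q6 -2.257161921466528
[500.6175  99.9157]
[246.4607  90.9419]
```

View pics/z6.png

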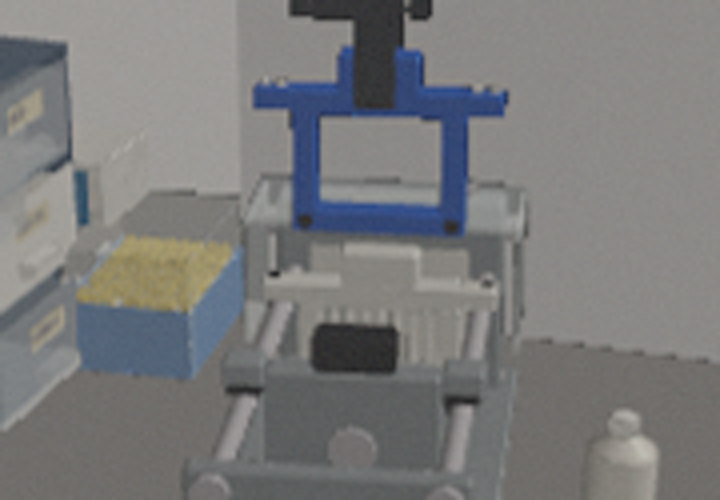

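The blue frame is level (ears 254–508, tab 339–421, finger 354–400). It sits about 1.5 mm to the right in the grip, so I'll correct for that and lower it.

Request:
step_arm(offset=[[-0.0084, 0, 0.04], [0, 0, 0.04], [0, 0, 0.04], [0, 0, 0.04], [0, 0, 0.035], [0, 0, 0.025], [0, 0, 0.015], [0, 0, 0], [0, 0, 0.008], [0, 0, 0.006], [0, 0, 0], [0, 0, 0]], twist=[[0, 0, -0.001], [0, 0, 0], [0, 0, 0], [0, 0, 0], [0, 0, 0], [0, 0, 0], [0, 0, 0], [0, 0, 0], [0, 0, 0], [0, 0, 0], [0, 0, 0], [0, 0, 0]], grip=[-1, -1, -1, -1, -1, -1, -1, -1, -1, -1, -1, -1])

```text
time_s: 17.25
ee_pos: [0.6063, -0.1817, 0.0959]
ee_rot: [-0.334, 3.123, -0.0]
ft_force: [0.1, 0.6, -1.3]
opening: 0.198
gripper_force: 29.7
```

Request:
step_arm(offset=[[0, 0, 0.004], [0, 0, 0.002], [0, 0, 0]], twist=[[0, 0, 0], [0, 0, 0], [0, 0, 0]], grip=[-1, -1, -1])

```text
time_s: 17.5
ee_pos: [0.6066, -0.182, 0.0939]
ee_rot: [-0.333, 3.122, -0.002]
ft_force: [-2.9, 0.8, 7.0]
opening: 0.198
gripper_force: 29.8
```

Request:
step_arm(offset=[[0, 0, -0.002], [0, 0, 0], [0, 0, 0], [0, 0, -0.03], [0, 0, -0.05], [0, 0.03, -0.01], [0, 0.032, 0], [0, 0, 0], [0, 0, 0], [0, 0, 0]], twist=[[0, 0, 0], [0, 0, 0], [0, 0, 0], [0, 0, 0], [0, 0, 0], [0, 0, 0], [0, 0, 0], [0, 0, 0], [0, 0, 0], [0, 0, 0]], grip=[-1, -0.32, -0.32, -0.32, -0.32, -1, -1, -1, -1, -1])

```text
time_s: 18.33
ee_pos: [0.5995, -0.1515, 0.1379]
ee_rot: [0.334, -3.123, -0.0]
ft_force: [0.9, 1.2, -0.1]
opening: 0.004
gripper_force: 0.0
```

Run:
```python
from h import *
p=press(0,-.0475);plan(p[0],p[1],.082,102.15)
```

```text
t=18.33 pos [ 0.5995 -0.1515  0.1379] yaw 102.2 twist units total [ 0.     -0.0001  0.0002] rows>=0.0 
 offset units total after turn [ 0.0034 -0.1071  0.1118] rows>=1.9 now-axes [ 0.0034 -0.1071  0.1117] f [ 0.8851  1.2334 -0.1109] open 0.004269011076102406 gf 0.0 q6 -2.2203899994749654
```

Request:
step_arm(offset=[[0.003, 0, 0.04], [0, 0, 0.04], [0, 0, 0.032], [0, 0, 0], [0, -0.01, 0], [0, -0.01, 0], [0, -0.01, 0], [0, -0.01, 0], [0, -0.01, 0], [0, -0.01, 0], [0, -0.01, 0], [0, -0.01, 0], [0, -0.01, 0], [0, -0.01, 0], [0, -0.007, 0], [0, 0, 0]], twist=[[0, 0, 0], [0, 0, 0], [0, 0, 0], [0, 0, 0], [0, 0, 0], [0, 0, 0], [0, 0, 0], [0, 0, 0], [0, 0, 0], [0, 0, 0], [0, 0, 0], [0, 0, 0], [0, 0, 0], [0, 0, 0], [0, 0, 0], [0, 0, 0]], grip=[-1, -1, -1, -1, -1, -1, -1, -1, -1, -1, -1, -1, -1, -1, -1, -1])

```text
time_s: 19.67
ee_pos: [0.6096, -0.2049, 0.0825]
ee_rot: [-0.333, 3.123, -0.001]
ft_force: [0.8, 0.8, 1.0]
opening: 0.007
gripper_force: 0.5
```

Request:
step_arm(offset=[[0, 0.02, 0], [0, 0.02, -0.01], [0, 0, -0.06], [0, 0, -0.06], [0, 0, -0.06], [0, 0, -0.035], [0, 0, 0], [0, 0, 0]], twist=[[0, 0, 0], [0, 0, 0], [0, 0, 0], [0, 0, 0], [0, 0, 0], [0, 0, 0], [0, 0, 0], [0, 0, 0]], grip=[-1, -1, -1, -1, -1, -1, 0, 0])

```text
time_s: 20.33
ee_pos: [0.6052, -0.1837, 0.1953]
ee_rot: [-0.334, 3.123, -0.001]
ft_force: [-0.2, 0.3, -1.0]
opening: 0.133
gripper_force: 0.0
```

Request:
step_arm(offset=[[0, 0, 0], [0, 0, 0], [0, 0, 0], [0, 0, 0], [0, 0, 0], [0, 0, 0], [0, 0, 0], [0, 0, 0], [0, 0, 0], [0, 0, 0], [0, 0, 0], [0, 0, 0]], twist=[[0, 0, 0.019], [0, 0, 0.019], [0, 0, 0.019], [0, 0, 0.019], [0, 0, 0.019], [0, 0, 0.019], [0, 0, 0.019], [0, 0, 0.019], [0, 0, 0.019], [0, 0, 0.019], [0, 0, 0.019], [0, 0, 0.019]], grip=[0, 0, 0, 0, 0, 0, 0, 0, 0, 0, 0, 0])

```text
time_s: 21.33
ee_pos: [0.6045, -0.1838, 0.1928]
ee_rot: [-1.805, -2.567, 0.001]
ft_force: [-0.2, 0.3, -0.6]
opening: 0.501
gripper_force: 0.0
```

Run:
```python
from h import *
s=grab("side","s7");cv2.imwrite("pics/z7.png",cv2.resize(s[130:255,220:400],None,fx=4,fy=4,interpolation=cv2.INTER_CUBIC))
plan(.466,.2563,.20,20)
```

```text
t=21.38 pos [ 0.6045 -0.1838  0.1929] yaw 19.4 twist units total [-0.0004 -0.0004 -0.0017] rows>=0.1 
 offset units total after turn [ 0.9218  0.0406 -0.0143] rows>=11.1 now-axes [ 0.9223  0.0306 -0.0121] f [0.3378 0.2406 0.8974] open 0.49895197095366356 gf 0.0 q6 -0.8183787687758747
```

View pics/z7.png

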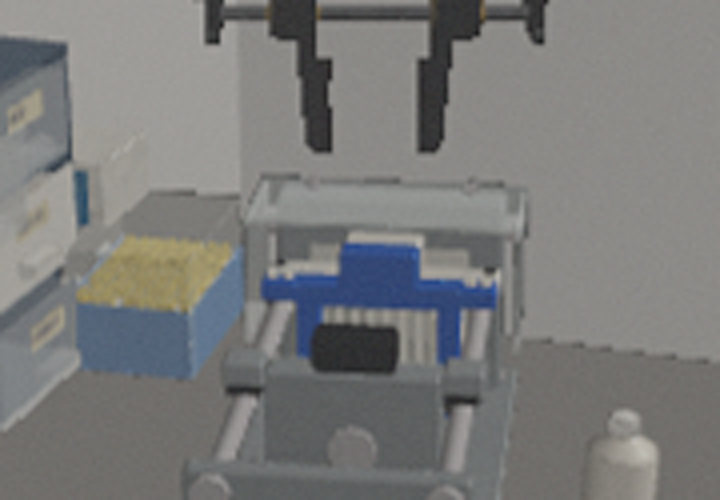

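The white plate and blue frame hang together, upright, at the guard (blue ears 262–497). Next is the grey plate.

Request:
step_arm(offset=[[0.035, 0.002, 0], [0.066, 0.003, -0.001], [0.066, 0.003, -0.001], [0.066, 0.003, -0.001], [0.066, 0.003, -0.001], [0.066, 0.003, -0.001], [0.066, 0.003, -0.001], [0.066, 0.003, -0.001], [0.066, 0.003, -0.001], [0.066, 0.003, -0.001], [0.066, 0.003, -0.001], [0.066, 0.003, -0.001], [0.066, 0.003, -0.001], [0.066, 0.003, -0.001], [0.029, 0.001, 0], [0, 0, 0], [0, 0, 0]], twist=[[0, 0, -0.0017], [0, 0, 0], [0, 0, 0], [0, 0, 0], [0, 0, 0], [0, 0, 0], [0, 0, 0], [0, 0, 0], [0, 0, 0], [0, 0, 0], [0, 0, 0], [0, 0, 0], [0, 0, 0], [0, 0, 0], [0, 0, 0], [0, 0, 0], [0, 0, 0]], grip=[0, 0, 0, 0, 0, 0, 0, 0, 0, 0, 0, 0, 0, 0, 0, 0, 0])

```text
time_s: 22.8
ee_pos: [0.4611, 0.2544, 0.2004]
ee_rot: [-1.78, -2.587, 0.003]
ft_force: [-0.8, 0.5, -1.1]
opening: 0.499
gripper_force: 0.0
```

Run:
```python
from h import *
plan(.466,.2563,.0795,20)
```

```text
t=22.80 pos [0.4611 0.2544 0.2004] yaw 20.9 twist units total [-0.0003  0.      0.0026] rows>=0.1 
 offset units total after turn [0.0003 0.0105 0.2417] rows>=2.9 now-axes [0.0002 0.011  0.2417] f [-0.7751  0.45   -1.104 ] open 0.49908381122093715 gf 0.0 q6 -0.08356896034036913
```

Request:
step_arm(offset=[[0, 0.0105, 0.05], [0, 0, 0.06], [0, 0, 0.055], [0, 0, 0.042], [0, 0, 0.034], [0, 0, 0], [0, 0, 0], [0, 0, 0], [0, 0, 0], [0, 0, 0], [0, 0, 0]], twist=[[0, 0, 0.0026], [0, 0, 0], [0, 0, 0], [0, 0, 0], [0, 0, 0], [0, 0, 0], [0, 0, 0], [0, 0, 0], [0, 0, 0], [0, 0, 0], [0, 0, 0]], grip=[0, 0, 0, 0, 0, 0, -1, -1, -1, -1, -1])

```text
time_s: 23.72
ee_pos: [0.4673, 0.2561, 0.0819]
ee_rot: [1.806, 2.569, 0.002]
ft_force: [0.2, -1.7, 3.3]
opening: 0.203
gripper_force: 29.9
```

Request:
step_arm(offset=[[0, 0, -0.047], [0, 0, -0.047], [0, 0, -0.047], [0, 0, -0.047], [0, 0, -0.047], [0, 0, -0.046], [0, 0, 0], [0, 0, 0], [0, 0, 0], [0, 0, 0], [0, 0, 0], [0, 0, 0], [0, 0, 0], [0, 0, 0], [0, 0, 0], [0, 0, 0]], twist=[[0, 0, 0], [0, 0, 0], [0, 0, 0], [0, 0, -0.01], [0, 0, -0.018], [0, 0, -0.018], [0, 0, -0.018], [0, 0, -0.018], [0, 0, -0.018], [0, 0, -0.018], [0, 0, -0.018], [0, 0, -0.018], [0, 0, -0.018], [0, 0, -0.018], [0, 0, -0.018], [0, 0, -0.02]], grip=[-1, -1, -1, -1, -1, -1, -1, -1, -1, -1, -1, -1, -1, -1, -1, -1])

```text
time_s: 25.05
ee_pos: [0.4666, 0.256, 0.2216]
ee_rot: [0.333, -3.124, 0.0]
ft_force: [-0.5, -0.3, -1.6]
opening: 0.204
gripper_force: 29.9
```

Run:
```python
from h import *
p=press(0,-.025);plan(p[0],p[1],.22,102.15)
```

```text
t=25.05 pos [0.4666 0.256  0.2216] yaw 102.2 twist units total [-0. -0.  0.] rows>=0.0 
 offset units total after turn [-0.0848 -0.9148  0.0032] rows>=11.0 now-axes [-0.0846 -0.9148  0.0032] f [-0.4933 -0.3349 -1.6147] open 0.20441191721027482 gf 29.89272922524833 q6 -1.5015208274309724
```

Request:
step_arm(offset=[[-0.003, -0.03, 0], [-0.006, -0.065, 0], [-0.006, -0.065, 0], [-0.006, -0.065, 0], [-0.006, -0.065, 0], [-0.006, -0.065, 0], [-0.006, -0.065, 0], [-0.006, -0.065, 0], [-0.006, -0.065, 0], [-0.006, -0.065, 0], [-0.006, -0.065, 0], [-0.006, -0.065, 0], [-0.006, -0.065, 0], [-0.006, -0.065, 0], [-0.004, -0.04, 0.003], [0, 0, 0], [0, 0, 0]], twist=[[0, 0, 0], [0, 0, 0], [0, 0, 0], [0, 0, 0], [0, 0, 0], [0, 0, 0], [0, 0, 0], [0, 0, 0], [0, 0, 0], [0, 0, 0], [0, 0, 0], [0, 0, 0], [0, 0, 0], [0, 0, 0], [0, 0, 0], [0, 0, 0], [0, 0, 0]], grip=[-1, -1, -1, -1, -1, -1, -1, -1, -1, -1, -1, -1, -1, -1, -1, -1, -1])

```text
time_s: 26.47
ee_pos: [0.6019, -0.1835, 0.2195]
ee_rot: [0.322, -3.124, -0.001]
ft_force: [-0.8, 0.4, -0.9]
opening: 0.198
gripper_force: 29.9
```

Run:
```python
from h import *
p=press(0,-.025);plan(p[0],p[1],.094,102.15)
s=grab("side","s8");cv2.imwrite("pics/z8.png",cv2.resize(s[130:255,220:400],None,fx=4,fy=4,interpolation=cv2.INTER_CUBIC))
P=robot.state()["ee_pos"]
for x in(-.066,.066): print((proj("side",(*(P[:2]+x*XH+.009*YH),P[2]+.003))-[220,130])*4+1.5)
```

```text
t=26.47 pos [ 0.6019 -0.1835  0.2195] yaw 101.8 twist units total [ 0.0001 -0.0001 -0.0011] rows>=0.1 
 offset units total after turn [-0.0053  0.0015  0.2509] rows>=3.0 now-axes [-0.0055  0.0014  0.2509] f [-0.7861  0.3757 -0.8707] open 0.19799588701231094 gf 29.89354027500667 q6 -2.257917102395968
[500.7671  99.784 ]
[246.7225  90.8159]
```

View pics/z8.png

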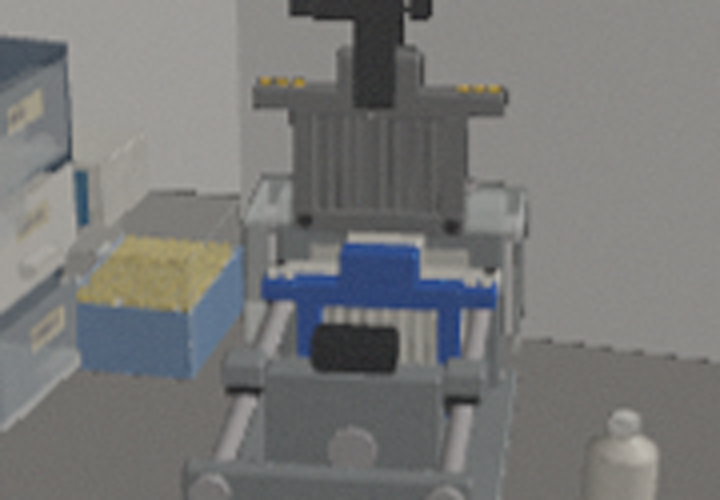

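The grey plate sits in the grip just as the blue frame did (ears 254–508), so I'll use the same correction and lowering.

Request:
step_arm(offset=[[-0.008, 0.0015, 0.04], [0, 0, 0.04], [0, 0, 0.04], [0, 0, 0.04], [0, 0, 0.035], [0, 0, 0.025], [0, 0, 0.015], [0, 0, 0], [0, 0, 0.008], [0, 0, 0.006], [0, 0, 0.003], [0, 0, 0.002], [0, 0, 0]], twist=[[0, 0, -0.001], [0, 0, 0], [0, 0, 0], [0, 0, 0], [0, 0, 0], [0, 0, 0], [0, 0, 0], [0, 0, 0], [0, 0, 0], [0, 0, 0], [0, 0, 0], [0, 0, 0], [0, 0, 0]], grip=[-1, -1, -1, -1, -1, -1, -1, -1, -1, -1, -1, -1, -1])

```text
time_s: 27.6
ee_pos: [0.6061, -0.1814, 0.0938]
ee_rot: [-0.333, 3.123, -0.0]
ft_force: [-2.4, 1.0, 3.1]
opening: 0.201
gripper_force: 29.9
```

Request:
step_arm(offset=[[0, 0, -0.001], [0, 0, 0], [0, 0, 0], [0, 0, -0.03], [0, 0, -0.06], [0, 0, -0.02], [0, 0.05, 0], [0, 0.06, 0], [0, 0.06, 0], [0, 0.06, 0], [0, 0, 0], [0, 0, 0], [0, 0, 0]], twist=[[0, 0, 0], [0, 0, 0], [0, 0, 0], [0, 0, 0], [0, 0, 0], [0, 0, 0], [0, 0, 0], [0, 0, 0], [0, 0, 0], [0, 0, 0], [0, 0, 0], [0, 0, 0], [0, 0, 0]], grip=[-1, -0.32, -0.32, -0.32, -0.32, -0.32, -1, -1, -1, -1, -1, -1, -1])

```text
time_s: 28.68
ee_pos: [0.5819, -0.0697, 0.1484]
ee_rot: [-0.334, 3.123, -0.001]
ft_force: [0.3, 0.4, -0.4]
opening: 0.007
gripper_force: 0.0
```

Run:
```python
from h import *
p=press(0,.09);plan(p[0],p[1],.105,102.15)
p=press(0,-.071+.022+.0175);plan(p[0],p[1],.105,102.15)
```

```text
t=28.68 pos [ 0.5819 -0.0697  0.1484] yaw 102.2 twist units total [-0.0001  0.0001  0.0001] rows>=0.0 
 offset units total after turn [0.0035 0.0006 0.0868] rows>=1.0 now-axes [0.0035 0.0007 0.0868] f [ 0.3004  0.4138 -0.3537] open 0.00662901699821707 gf 0.0 q6 -2.10221257240365
t=28.68 pos [ 0.5819 -0.0697  0.1484] yaw 102.2 twist units total [-0.0001  0.0001  0.0001] rows>=0.0 
 offset units total after turn [ 0.0035 -0.2424  0.0868] rows>=3.1 now-axes [ 0.0037 -0.2423  0.0869] f [ 0.3004  0.4138 -0.3537] open 0.00662901699821707 gf 0.0 q6 -2.10221257240365
```

Request:
step_arm(offset=[[0.003, 0, 0.04], [0, 0, 0.046], [0, 0, 0], [0, -0.013, 0], [0, -0.013, 0], [0, -0.013, 0], [0, -0.013, 0], [0, -0.013, 0], [0, -0.013, 0], [0, -0.013, 0], [0, -0.013, 0], [0, -0.013, 0], [0, -0.013, 0], [0, -0.013, 0], [0, -0.013, 0], [0, -0.013, 0], [0, -0.013, 0], [0, -0.013, 0], [0, 0, 0]], twist=[[0, 0, 0], [0, 0, 0], [0, 0, 0], [0, 0, 0], [0, 0, 0], [0, 0, 0], [0, 0, 0], [0, 0, 0], [0, 0, 0], [0, 0, 0], [0, 0, 0], [0, 0, 0], [0, 0, 0], [0, 0, 0], [0, 0, 0], [0, 0, 0], [0, 0, 0], [0, 0, 0], [0, 0, 0]], grip=[-1, -1, -1, -1, -1, -1, -1, -1, -1, -1, -1, -1, -1, -1, -1, -1, -1, -1, -1])

```text
time_s: 30.27
ee_pos: [0.6009, -0.1662, 0.1052]
ee_rot: [0.332, -3.124, 0.001]
ft_force: [0.1, 0.9, -0.3]
opening: 0.006
gripper_force: 0.0
```

Request:
step_arm(offset=[[0, -0.008, 0], [0, -0.008, 0], [0, -0.008, 0], [0, -0.008, 0], [0, 0, 0]], twist=[[0, 0, 0], [0, 0, 0], [0, 0, 0], [0, 0, 0], [0, 0, 0]], grip=[-1, -1, -1, -1, -1])

```text
time_s: 30.68
ee_pos: [0.6039, -0.1805, 0.1051]
ee_rot: [0.333, -3.123, -0.001]
ft_force: [-0.2, 1.4, 1.6]
opening: 0.008
gripper_force: 1.0
```

Run:
```python
from h import *
p=press(0,-.071+.022+.0175);plan(p[0],p[1],.105,102.15)
```

```text
t=30.68 pos [ 0.6039 -0.1805  0.1051] yaw 102.2 twist units total [ 0.0001 -0.0001  0.0001] rows>=0.0 
 offset units total after turn [-0.0002 -0.0164  0.0002] rows>=0.2 now-axes [-0.0002 -0.0164  0.0001] f [-0.2278  1.4178  1.6377] open 0.008179681326894978 gf 1.01154485513689 q6 -2.259403992047324
```

Request:
step_arm(offset=[[0, -0.004, 0], [0, -0.004, 0], [0, -0.004, 0], [0, 0, 0]], twist=[[0, 0, 0], [0, 0, 0], [0, 0, 0], [0, 0, 0]], grip=[-1, -1, -1, -1])

```text
time_s: 31.02
ee_pos: [0.6051, -0.1859, 0.1051]
ee_rot: [0.334, -3.123, -0.001]
ft_force: [-1.4, 4.2, 1.3]
opening: 0.007
gripper_force: 2.0
```

Request:
step_arm(offset=[[0, -0.003, 0], [0, 0, 0]], twist=[[0, 0, 0], [0, 0, 0]], grip=[-1, -1])

```text
time_s: 31.18
ee_pos: [0.6054, -0.1872, 0.1051]
ee_rot: [0.334, -3.123, -0.002]
ft_force: [-1.6, 4.3, 2.2]
opening: 0.003
gripper_force: 2.4
```

Still only friction-level force, so I'll keep going in 1–2 mm steps.

Request:
step_arm(offset=[[0, -0.003, 0], [0, 0, 0]], twist=[[0, 0, 0], [0, 0, 0]], grip=[-1, -1])

```text
time_s: 31.35
ee_pos: [0.6057, -0.1887, 0.1051]
ee_rot: [0.334, -3.122, -0.002]
ft_force: [-2.4, 4.9, 2.4]
opening: 0.006
gripper_force: 2.4
```

Request:
step_arm(offset=[[0, -0.003, 0], [0, 0, 0]], twist=[[0, 0, 0], [0, 0, 0]], grip=[-1, -1])

```text
time_s: 31.52
ee_pos: [0.6057, -0.1888, 0.1051]
ee_rot: [0.334, -3.121, -0.006]
ft_force: [-3.9, 11.1, 5.2]
opening: 0.007
gripper_force: 6.0
```

Run:
```python
from h import *
p=press(0,-.071+.022+.0175);plan(p[0],p[1],.105,102.15)
s=grab("side","s9");cv2.imwrite("pics/z9.png",cv2.resize(s[130:255,220:400],None,fx=4,fy=4,interpolation=cv2.INTER_CUBIC))
```

```text
t=31.52 pos [ 0.6057 -0.1888  0.1051] yaw 102.2 twist units total [ 0.0006 -0.0003  0.0002] rows>=0.0 
 offset units total after turn [-0.0002  0.0006  0.0002] rows>=0.0 now-axes [-0.0002  0.0006  0.0002] f [-3.9225 11.1143  5.1662] open 0.0069313417508427375 gf 6.046699897851795 q6 -2.272041465900361
```

The follower stopped at exactly the computed closed position and the force is rising. One firmer nudge, then back off and look.

Request:
step_arm(offset=[[0, -0.003, 0], [0, 0, 0], [0, 0, 0]], twist=[[0, 0, 0], [0, 0, 0], [0, 0, 0]], grip=[-1, -1, -1])

```text
time_s: 31.82
ee_pos: [0.6057, -0.1889, 0.1051]
ee_rot: [0.335, -3.12, -0.009]
ft_force: [-7.2, 16.8, 8.1]
opening: -0.0
gripper_force: 9.5
```

Request:
step_arm(offset=[[0, 0.01, 0], [0, 0.04, 0], [0, 0, -0.06], [0, 0, -0.07], [0, 0, -0.07], [-0.03, 0.06, 0], [0, 0.07, 0], [0, 0.07, 0], [0, 0.07, 0], [0, 0.07, 0], [0, 0.07, 0], [0, 0.07, 0], [0, 0, 0], [0, 0, 0]], twist=[[0, 0, 0], [0, 0, 0], [0, 0, 0], [0, 0, 0], [0, 0, 0], [0, 0, 0], [0, 0, 0], [0, 0, 0], [0, 0, 0], [0, 0, 0], [0, 0, 0], [0, 0, 0], [0, 0, 0], [0, 0, 0]], grip=[-1, -1, -1, -1, -1, -1, -1, -1, -1, -1, -1, -1, -1, -1])

```text
time_s: 32.98
ee_pos: [0.5653, 0.0709, 0.2055]
ee_rot: [-0.337, 3.123, -0.002]
ft_force: [0.6, 0.1, -1.1]
opening: 0.003
gripper_force: 0.0
```

Run:
```python
from h import *
s=grab("side","s10");t=grab("top","t10")
f=lambda a:cv2.resize(a,(400,500),interpolation=cv2.INTER_CUBIC)
cv2.imwrite("pics/z10.png",np.hstack([f(s[150:250,270:350]),f(t[155:280,390:490])]))
```

```text
(no output)
```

View pics/z10.png

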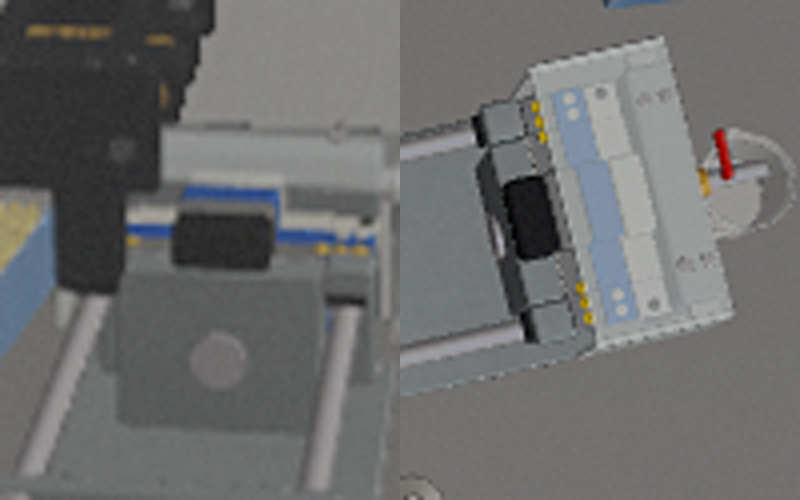

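The pack is closed under the guard: grey (yellow pips at 535–585), blue (555–635) and white (590–665) lie square, with no gaps between the follower and the head. The beaker stands where it was, and the gripper is clear. I'll hand it in.

```bash
python3 -c "
from workcell import robot
print(robot.close_job())"
```

```text
the job is handed in; nothing more can be done
None
```

I handed the job in at about 33 s with the white plate, blue frame and grey plate hung in that order from the head, and the follower pushed up until it stopped at the computed closed position; the last pictures show no gaps and the gripper clear, but the hand-in returned no verdict.

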